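# Release a bearing from the lever-operated feed chute

### The job

Press the red lever of the bearing feeder all the way down to swing the orange lid fully open, without forcing it hard against its stop, and keep it fully open until the bearing has rolled out into the yellow tray by itself. Then ease the lever back up under your fingertips so that the lid sinks shut gently without slamming, and move clear. Nothing is to be picked up: do not touch the lid or the bearing, and leave the other things on the bench where they are.

Things in the scene. Friction and masses are not known exactly. Their poses are not given: they have to be found in the camera images.
- feeder: Bearing feeder, fixed. Origin on the bench under the lane's lip, mid-lane; x back into the lane, y to its left, z up. Blue lane 32 wide, x=0 to 113, 176 mm high. Yellow tray: inside x=-145 to -3, y=-50 to 50, walls 56 high, floor 9 to 38 high, falling to the front. Grey link housing: x=0 to 105, y=-148 to -102, 148 high. Lever pivot along y at x=20, y=-125, z=85 mm.
- lever_pad (a point): Centre of the top of the red press pad (32 x 36 x 10 mm), 110 mm from the lever's pivot. At rest the lever rises 0.25 rad to the front, this point 117 mm above the bench (feeder frame x=-85, y=-125); fully down it is 63 mm above the bench, the lever falling 0.25 rad. It springs back up if let go; pressing takes about 3 N at first, 6 N at the bottom. Nothing but bench below the pad.
- lever (a joint): Angle of the lever, rad: 0 at rest (up), 0.5 pressed fully down against its stop.
- lid (a joint): Angle of the orange lid, rad: 0 shut, 1.1 fully open. Linked to the lever: turns 2.2 times as far. 38 mm wide, 106 mm long, hinged at its top (feeder frame x=50, z=133 mm); it swings up and forward over the tray, and slams shut if the lever is let go.
- bearing_c (a point): Centre of the steel ball bearing (62 mm diameter, 16 mm thick), which at the start stands on edge in the lane behind the lid and rolls out when the lid opens.
- tray_in (a point): Middle of the tray's floor.
- bolt: Bystander: steel bolt standing on its head, 67 mm high; origin at its underside.
- fitting: Bystander: brass pipe fitting standing, 34 mm high; origin at its underside.
- red_pen: Bystander: red marker pen lying, 135 mm long; origin at its underside.
- blue_pack: Bystander: blue pack, 70 x 111 x 40 mm; origin at its underside.
- brass_bolt: Bystander: brass-coloured bolt standing on its head, 67 mm high; origin at its underside.

How it is judged (in metres and radians):
On the way, in this order (a step that is already met when the one before it is completed fails the run):
1. the lid is fully open (over 1.0 rad) and the bearing has rolled out into the tray (value of joint lid above 1 rad and x of bearing_c in the frame of feeder below -0.02 m), for 0.3 s.
2. the bearing lies in the tray and the lid is shut again (value of joint lid below 0.06 rad and x of bearing_c in the frame of feeder below -0.02 m), for 0.2 s.
At the end, for the whole second after the job is handed in: The lid is shut (under 0.06 rad), and the bearing is at rest (under 0.03 m/s) inside the tray, its centre 20 to 150 mm in front of the lane's lip, within 55 mm of the middle and under 80 mm high (all of step 2 and x of bearing_c in the frame of feeder above -0.15 m and y of bearing_c in the frame of feeder between -0.055 and 0.055 m and z of bearing_c in the frame of feeder below 0.08 m and linear speed of bearing below 0.03 m/s); the robot touches nothing.
It fails at once if the lid slams: it falls faster than 2.5 rad/s (velocity of joint lid below -2.5 rad/s).
It fails at once if the lever is forced (pressed with over 40 N) (contact force between any of the fingers, the arm and lever above 40 N).
It fails at once if the robot touches the bearing (contact force between any of the arm, the fingers and bearing above 0.3 N).
It fails at once if the robot touches the lid (contact force between any of the arm, the fingers and lid above 0.5 N).
It fails at once if a bystander is moved more than 15 mm (distance of any of bolt, fitting, red_pen, blue_pack, brass_bolt from where it was at the start of the episode above 0.015 m).
It also fails if it takes over 43 s, if anything falls off the work surface, if the arm or the gripper's body presses on something with over 40 N, if the wrist force passes 120 N, or if a joint passes its speed limit or range.

### The arm

A 6-joint arm with a two-finger parallel gripper is mounted at the origin on a cart in front of the work surface, level with it; the furniture and walls round the work are solid. World frame = base frame: x ahead of the robot, y to its left, z up, the work surface at z = 0. Lengths are in mm, angles in rad, forces in N, time in s.
With the tool pointing down it reaches from about 275 to 725 mm from the base axis. Payload 15.9 kg.
Tool frame: the origin (TCP) lies between the finger pads; the fingertips stand ctrl.tcp_to_tips ahead of it and the grasp point (between the pads) lies 5 mm behind it (ctrl.tcp_to_tips is the distance from the TCP to the fingertips, in mm); z points along the fingers, y is the line along which they close (so a half turn about z gives the same grasp; the last joint's range is limited). The gripper opens to 85 mm and grips with 20 to 120 N. Pads are 22 mm wide; open, the fingers measure 114 mm over their backs; the gripper's body (76 mm by 85 mm) begins 54 mm behind the grasp point. The pads swing forward as they close: fully open they stand 13 mm farther back than shut.
Start: joints at [-1.288, 0.213, -0.034, 1.323, 0, 1.571], TCP at [139.517, -480.125, 245.306] pointing down, gripper open.
Joint ranges: [-2.98, 2.98], [-0.74, 1.72], [-1.14, 1.35], [-2.1, 2.04], [-1.57, 1.44], [-3.14, 3.14]. Speed limits (rad/s): [1.89, 1.89, 2.39, 2.57, 3.14, 3.14].

### API

Orientations are given as a unit quaternion [w, x, y, z].
In Python, from bench import ctrl gives the robot as it stands.
- The arm moves only by the shell command python3 -m handwheel 'ROWS' [OPENING]. ROWS is JSON, a list of rows, each a list of 2 entries, a list of its own where there are three numbers: the shift along the tool's x, y, z in mm, then the turn, a rotation vector about the tool's x, y, z in degrees. In form: [[[tx, ty, tz], [wx, wy, wz]], ...]. A call has 1 to 12 rows; each row shifts and turns the commanded pose from where the row before left it, along the tool's axes as they then stand; what a row does not reach is not made up. A row lasts 1/12 s, in which the tool goes at most 41.7 mm and 7.16 degrees, less where a joint would pass 70% of its speed; a pose out of reach is approached as far as the arm can. A call is refused whole if a number of a shift passes 41.7 or a number of a turn 7.16, either way. A call with a gripper value outside its range is refused whole. OPENING is the finger opening in mm, from 0 to 85.4, set as the call begins (- or left out, the last holds). The fingers move at their own pace and stop on an object; the grip force is fixed at half the most. Time passes only in rows, so rows that do not move let the fingers close. It gives the time, the measured TCP pose, the force, the opening and the grip force at its end, in the units of the state.
- ctrl.read_state(): the state, without advancing time (a new reading comes with each control period).
- ctrl.grab_frame(name): name is "side" or "top" or "wrist"; returns a dict with "image" (400x640x3 uint8, red, green, blue), "range_z" (400x640 float32, mm along the optical axis (not along the pixel's ray), 0 where there is no reading), "intrinsics" (3x3 intrinsics, pixels), "pose" (4x4, takes a point from camera to world coordinates). Camera axes: x right, y up, looking along -z (the intrinsics and any distortion apply to the point x, -y, -z); pixel columns grow to the right and rows downward; lengths in mm; the calibration is good to about 2 mm. A picture is of the moment at which its call begins.
- ctrl.sign_off(): hands the job in; it is judged then, once.
Trained networks look in the newest picture that a camera, given by its name, has taken for a name from the list of things; names that differ only in an ending like _2 or _b are one class to them, and where a whole thing is asked for, a point or a joint stands for the part that bears it (a point fixed in the world has none). Each returns a list of dicts, best first, with "p" (0 to 1); they miss things now and then, are a little off and sometimes report something else, mostly with a low value. They report only what shows in the picture. A call takes as long as a camera call.
- ctrl.silhouettes(camera, thing): "mask" (400x640 bool, what is visible of it) and "bbox" ([left, top, right, bottom] in pixels, round what is visible of it).
- ctrl.tip_of(camera, thing): "location" ([column, row] in pixels: a listed point, or the origin of a listed thing).
The state is a dict: "clock": time; "q": joint angles; "qvel": joint speeds; "effort": joint torques, N m; "eef_pos": TCP position; "tcp_rot": TCP orientation; "wrist_force": force on the tool from outside, world axes, zero at the start; "moment": the same for the moment, N m; "gripper_width": opening from 0.0 (shut) to 1.0 (fully open); "finger_force": force on a finger pad.
Only numpy, scipy, OpenCV 4.12 (cv2) and the standard library are available. Lean on these libraries where they do the work, as an engineer would, in place of code of your own. Each camera call takes 0.05 s, during which the arm holds its last target. There are 200 camera calls.

## Working session

There is one attempt and no reset: what is moved stays moved. The work goes in short steps, Python scripts to look and compute and a shell command to move; the robot and the scene stay as the last step left them, time stands still between calls to the robot, and variables do not carry over. Pictures are saved under pics/ and viewed, at most 10 in all, crops included, and the job is handed in when it is done.

```bash
mkdir -p pics
cat > h.py <<'E'
import numpy as np,cv2
from bench import ctrl
def w(f,u,v,z=None):
    K=f["intrinsics"];d=f["range_z"][int(round(v)),int(round(u))] if z is None else z
    p=np.array([(u-K[0,2])/K[0,0]*d,-(v-K[1,2])/K[1,1]*d,-d,1.]);return (f["pose"]@p)[:3]
E
python3 - <<'E'
from h import *
s=ctrl.read_state();print(s["eef_pos"],s["tcp_rot"],s["clock"],ctrl.tcp_to_tips,s["gripper_width"])
for c in("top","side"):
    f=ctrl.grab_frame(c);cv2.imwrite(f"pics/{c}0.png",f["image"][:,:,::-1])
    for n in("lever_pad","feeder","bearing_c","tray_in"):
        for r in ctrl.tip_of(c,n)[:2]:
            u,v=r["location"];
            print(c,n,r["p"],u,v,w(f,u,v) if 0<=u<639 and 0<=v<399 else 0)
    for n in("lever","lid"):
        for r in ctrl.silhouettes(c,n)[:1]:
            m=r["mask"];vs,us=np.nonzero(m);P=np.array([w(f,a,b) for a,b in zip(us,vs) if f["range_z"][b,a]>0])
            print(c,n,r["p"],r["bbox"],np.median(P,0),P.min(0),P.max(0))
E
```

```text
[ 139.42260946 -479.8466701   244.82969683] [-5.37395013e-04  9.90019793e-01  1.40927337e-01 -7.97088968e-05] 0.0 14.0 0.999254775744894
top lever_pad 0.77 228.4 228.1 [428.76587662 378.40202024 116.65369349]
top feeder 0.92 259.6 184.2 [562.15212162 337.9971397   40.69138879]
top bearing_c 0.36 390.8 185.9 [582.12317831  12.25021823  38.58190533]
top tray_in 0.89 229.7 185.0 [559.59483981 415.80634996  26.38107414]
top lever 0.94 [216.8, 222.0, 263.6, 238.5] [437.58087441 375.37803754 113.48522024] [409.97738336 308.2949205   -9.82796551] [482.96941533 440.80767421 123.67151343]
top lid 0.69 [251.6, 150.4, 274.0, 187.2] [580.79382844 326.41721682  91.01794393] [5.55572453e+02 2.91920257e+02 3.89031252e-01] [644.79891539 362.29600855 176.34262513]
side lever_pad 0.68 252.4 160.3 [423.69944703 388.42902922 118.28643252]
side feeder 0.66 310.8 200.1 [565.27022965 332.27311706  10.47049312]
side feeder 0.42 297.9 182.9 [505.53501864 211.39375023 123.69311595]
side tray_in 0.62 295.8 183.8 [500.27089335 209.54979018 122.9368263 ]
side lever 0.66 [249.9, 156.9, 262.5, 175.0] [434.51438497 374.54992598 114.84911579] [411.84262898 336.35753601 -27.5576992 ] [460.56477647 690.42403895 122.97163396]
side lid 0.73 [245.3, 144.9, 363.2, 236.1] [547.52822103 244.79014641  67.28078408] [ 413.79007618  181.97532539 -619.2858607 ] [ 673.28753491 2188.66679352  177.99367083]
```

View pics/top0.png

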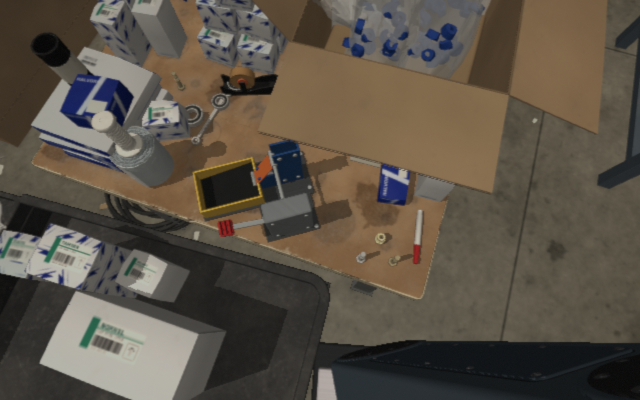

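View pics/side0.png

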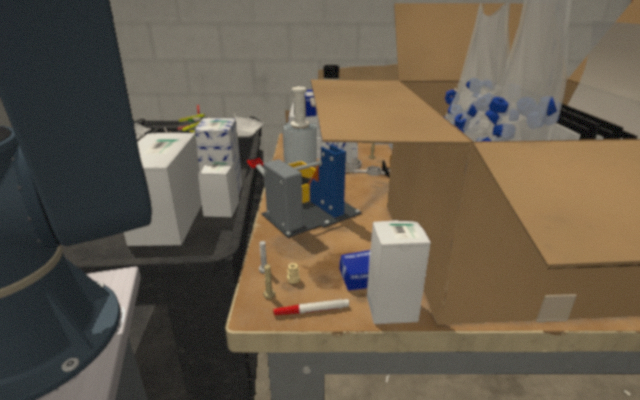

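The top view shows the red pad at about (227,228), the housing at (288,210), the tray at (228,187), and the bystanders well to the right (360-420,180-262). The side view agrees with this. I'll refine the pad position and check that the swing path is clear.

Run:
```python
from h import *
for c in("top","side"):
    f=ctrl.grab_frame(c);K=f["intrinsics"];d=f["range_z"]
    v,u=np.mgrid[:400,:640];P=np.stack([(u-K[0,2])/K[0,0]*d,-(v-K[1,2])/K[1,1]*d,-d,np.ones_like(d)],-1)@f["pose"].T
    P=P[...,:3];ok=d>0
    r=np.hypot(P[...,0],P[...,1]);a=np.degrees(np.arctan2(P[...,1],P[...,0]))
    hsv=cv2.cvtColor(f["image"],cv2.COLOR_RGB2HSV)
    red=((hsv[...,0]<6)|(hsv[...,0]>172))&(hsv[...,1]>150)&(hsv[...,2]>70)&ok&(abs(P[...,0]-430)<60)&(abs(P[...,1]-380)<70)
    q=P[red&(P[...,2]>95)];print(c,len(q),q.mean(0),q.min(0),q.max(0))
    (cx,cy),(ww,hh),an=cv2.minAreaRect(q[:,:2].astype(np.float32));print("rect",cx,cy,ww,hh,an)
    m=ok&(r<680)&(r>250)&(P[...,2]>120)
    for lo in range(-80,70,10):
        s=m&(a>=lo)&(a<lo+10)
        if s.sum()>3: print(lo,s.sum(),"zmax",P[s][:,2].max().round(),"rmin z>120",r[s].min().round(), "rmin z>200",r[s&(P[...,2]>200)].min().round() if (s&(P[...,2]>200)).any() else None)
    for n in("feeder","lever_pad"):
      for t in ctrl.tip_of(c,n)[:1]:
        U,V=t["location"];o=f["pose"][:3,3];g=w(f,U,V,1000.)-o;z={"feeder":0,"lever_pad":117}[n];print(n,t["p"],o+g*(z-o[2])/g[2])
```

```text
top 210 [428.45613116 385.11287754 117.71183537] [409.95270745 367.61223041 110.02759991] [448.7846032  402.27235901 124.40274907]
rect 429.6876525878906 385.7831726074219 34.98868942260742 29.252079010009766 21.282670974731445
-20 2159 zmax 647.0 rmin z>120 250.0 rmin z>200 250.0
-10 5717 zmax 340.0 rmin z>120 482.0 rmin z>200 482.0
0 5115 zmax 342.0 rmin z>120 493.0 rmin z>200 493.0
10 4229 zmax 343.0 rmin z>120 513.0 rmin z>200 513.0
20 3436 zmax 340.0 rmin z>120 511.0 rmin z>200 570.0
30 384 zmax 153.0 rmin z>120 520.0 rmin z>200 None
40 55 zmax 124.0 rmin z>120 565.0 rmin z>200 None
feeder 0.77 [577.61270345 342.55678935   0.        ]
lever_pad 0.6 [434.59738331 383.83323859 117.        ]
side 88 [428.5062203  379.93155932 116.55670788] [411.97349189 366.06639393 107.50125261] [446.67696437 398.15175734 121.81983853]
rect 431.4095764160156 381.5919189453125 34.51696014404297 26.325368881225586 15.127410888671875
-20 3086 zmax 496.0 rmin z>120 250.0 rmin z>200 250.0
-10 3508 zmax 338.0 rmin z>120 484.0 rmin z>200 484.0
0 1542 zmax 341.0 rmin z>120 497.0 rmin z>200 497.0
10 767 zmax 341.0 rmin z>120 517.0 rmin z>200 517.0
20 1600 zmax 338.0 rmin z>120 511.0 rmin z>200 573.0
30 163 zmax 150.0 rmin z>120 521.0 rmin z>200 None
40 20 zmax 122.0 rmin z>120 567.0 rmin z>200 None
feeder 0.81 [573.56791115 351.93253932   0.        ]
lever_pad 0.56 [421.50380048 383.73392645 117.        ]
```

```bash
python3 -m handwheel '[[[0,-20,0],[0,0,0]],[[0,-40,0],[0,0,0]],[[0,-40,0],[0,0,0]],[[0,-40,0],[0,0,0]],[[0,-20,0],[0,0,0]],[[17,-0.5,0],[0,0,-3]],[[34.5,-1.8,0],[0,0,-6]],[[34.5,-1.8,0],[0,0,-6]],[[34.5,-1.8,0],[0,0,-6]],[[17,-0.5,0],[0,0,-3]],[[0,0,0],[0,0,0]]]' 0
```

```text
clock: 1.92
eef_pos: [217.3, -260.2, 245.4]
tcp_rot: [0.0, 0.938, 0.347, 0.0]
wrist_force: [0.4, -0.1, -0.6]
gripper_width: -0.0
finger_force: 0.0
```

```bash
python3 -m handwheel '[[[17,-0.5,0],[0,0,-3]],[[34.5,-1.8,0],[0,0,-6]],[[34.5,-1.8,0],[0,0,-6]],[[34.5,-1.8,0],[0,0,-6]],[[34.5,-1.8,0],[0,0,-6]],[[34.5,-1.8,0],[0,0,-6]],[[34.5,-1.8,0],[0,0,-6]],[[34.5,-1.8,0],[0,0,-6]],[[17,-0.5,0],[0,0,-3]],[[0,0,0],[0,0,0]]]'; python3 -m handwheel '[[[17,-0.5,0],[0,0,-3]],[[34.5,-1.8,0],[0,0,-6]],[[34.5,-1.8,0],[0,0,-6]],[[34.5,-1.8,0],[0,0,-6]],[[34.5,-1.8,0],[0,0,-6]],[[34.5,-1.8,0],[0,0,-6]],[[34.5,-1.8,0],[0,0,-6]],[[17,-0.5,0],[0,0,-3]],[[0,0,0],[0,0,0]]]'
```

```text
clock: 2.75
eef_pos: [332.0, -18.4, 245.4]
tcp_rot: [-0.0, 0.716, 0.698, 0.0]
wrist_force: [-0.5, -0.4, 0.3]
gripper_width: 0.0
finger_force: 0.0
clock: 3.5
eef_pos: [253.1, 203.7, 245.4]
tcp_rot: [-0.0, 0.419, 0.908, 0.0]
wrist_force: [0.6, -0.7, -0.1]
gripper_width: 0.001
finger_force: 0.0
```

```bash
python3 -m handwheel '[[[2,20,0],[0,0,0]],[[3.5,39,0],[0,0,0]],[[3.5,39,0],[0,0,0]],[[3.5,39,0],[0,0,0]],[[3.5,39,5],[0,0,0]],[[3.5,39,15],[0,0,0]],[[3,26,20],[0,0,0]],[[0,10,20],[0,0,0]],[[0,0,18],[0,0,0]],[[0,0,0],[0,0,0]],[[0,0,0],[0,0,0]]]'
python3 - <<'E'
from h import *
s=ctrl.read_state();print(s["eef_pos"],s["wrist_force"])
ims=[]
for c in("top","side","wrist"):
    f=ctrl.grab_frame(c);im=f["image"][:,:,::-1]
    if c=="top": im=cv2.resize(im[150:270,170:330],(640,480))
    if c=="side": im=cv2.resize(im[120:240,200:360],(640,480))
    ims.append(cv2.resize(im,(400,300) if c!="wrist" else (400,250)))
    r=ctrl.tip_of(c,"lever_pad")
    for t in r[:1]:
        U,V=t["location"];o=f["pose"][:3,3];g=w(f,U,V,1000.)-o;print(c,t["p"],U,V,o+g*(117-o[2])/g[2])
cv2.imwrite("pics/a1.png",np.vstack([np.hstack(ims[:2]),np.hstack([ims[2],np.zeros_like(ims[2])])]))
E
```

```text
clock: 4.42
eef_pos: [431.7, 379.8, 167.0]
tcp_rot: [-0.0, 0.422, 0.906, -0.001]
wrist_force: [-0.1, 0.6, 0.7]
gripper_width: -0.004
finger_force: 0.0
[431.74543091 379.78411878 166.98229005] [-0.08757095  0.59224134  0.74812342]
side 0.44 254.6 162.9 [427.33391018 372.28686303 117.        ]
wrist 0.6 315.3 225.9 [429.06775041 384.32250308 117.        ]
```

View pics/a1.png

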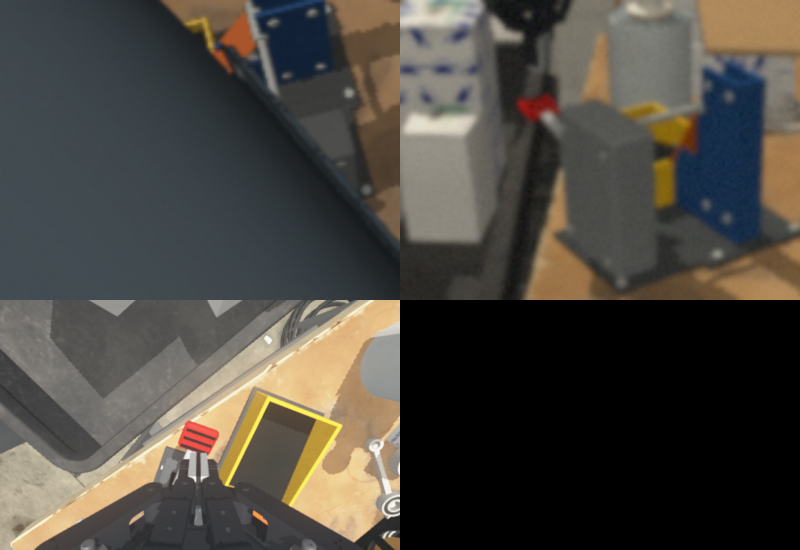

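The fingertips are over the red pad in the side crop (538,105). The wrist view puts the pad a few mm away from the fingers, so I'll apply a small correction and go down.

```bash
python3 -m handwheel '[[[4,0.5,8],[0,0,0]],[[0,0,16],[0,0,0]],[[0,0,8],[0,0,0]],[[0,0,4],[0,0,0]],[[0,0,3],[0,0,0]],[[0,0,3],[0,0,0]],[[0,0,0],[0,0,0]]]'; python3 -m handwheel '[[[0,0,4],[0,0,0]],[[0,0,4],[0,0,0]],[[0,0,4],[0,0,0]],[[0,0,4],[0,0,0]],[[0,0,4],[0,0,0]],[[0,0,0],[0,0,0]]]'
```

```text
clock: 5.3
eef_pos: [429.0, 384.8, 125.2]
tcp_rot: [0.0, 0.421, 0.907, -0.0]
wrist_force: [-0.4, -0.7, 1.1]
gripper_width: -0.001
finger_force: 0.2
clock: 5.8
eef_pos: [428.8, 384.5, 104.5]
tcp_rot: [-0.0, 0.421, 0.907, -0.0]
wrist_force: [-0.6, 0.1, 0.7]
gripper_width: 0.0
finger_force: 0.0
```

The force reads about 0.7 N where at least 3 N is expected, so I'll look before going further.

Run:
```python
from h import *
f=ctrl.grab_frame("side");a=cv2.resize(f["image"][120:240,210:330,::-1],(400,400))
b=cv2.resize(ctrl.grab_frame("wrist")["image"][100:,140:540,::-1],(400,300))
b=np.vstack([b,np.zeros((100,400,3),np.uint8)])
cv2.imwrite("pics/a2.png",np.hstack([a,b]))
```

```text
(no output)
```

View pics/a2.png

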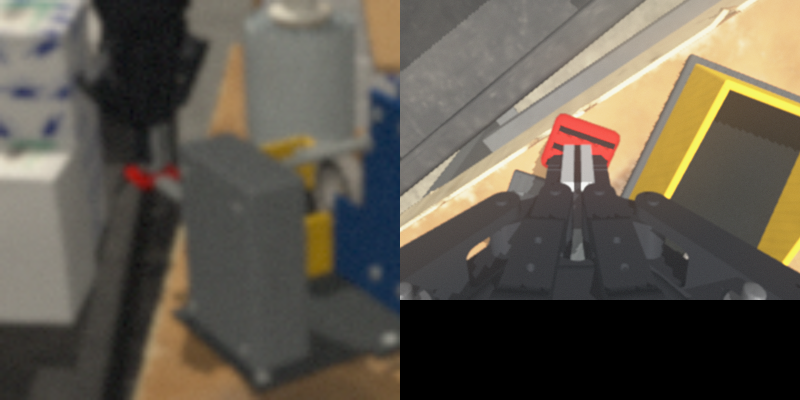

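The pad is pressed about halfway down: the lever is level, and the bearing shows behind the housing at (335,180). I'll continue down.

```bash
python3 -m handwheel '[[[0,0,5],[0,0,0]],[[0,0,5],[0,0,0]],[[0,0,5],[0,0,0]],[[0,0,4],[0,0,0]],[[0,0,2],[0,0,0]],[[0,0,0],[0,0,0]]]'; python3 -m handwheel '[[[0,0,1.5],[0,0,0]],[[0,0,0],[0,0,0]],[[0,0,0],[0,0,0]]]'
python3 - <<'E'
from h import *
s=ctrl.read_state();print(s["wrist_force"],s["effort"])
f=ctrl.grab_frame("wrist");a=cv2.resize(f["image"][...,::-1],(400,250))
b=cv2.resize(ctrl.grab_frame("side")["image"][120:240,210:402,::-1],(400,250))
cv2.imwrite("pics/a3.png",np.hstack([a,b]))
for n in("bearing_c","lever_pad"):
    for t in ctrl.tip_of("wrist",n)[:1]:print(n,t,w(f,*t["location"]))
E
```

```text
clock: 6.4
eef_pos: [428.9, 384.6, 83.8]
tcp_rot: [-0.0, 0.421, 0.907, -0.0]
wrist_force: [1.1, -1.1, 2.9]
gripper_width: 0.0
finger_force: 1.6
clock: 6.65
eef_pos: [429.0, 384.8, 83.0]
tcp_rot: [-0.0, 0.421, 0.907, 0.0]
wrist_force: [0.2, -1.3, 4.1]
gripper_width: 0.003
finger_force: 1.6
[ 0.20124538 -1.33023209  4.13045592] [ 5.75610213e-01 -8.33653450e+01  4.39130259e+01 -4.22553895e-01
  3.43715893e-01 -1.49511063e-03]
lever_pad {'location': [317.6, 257.1], 'p': 0.95} [421.87994607 394.7817423   86.38853772]
```

View pics/a3.png

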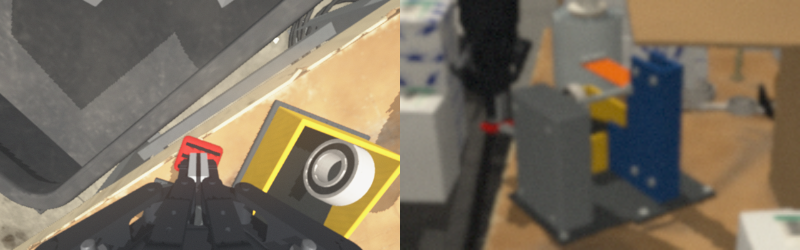

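The bearing has reached the tray (wrist crop about (340,168)) and the lid is raised. I'll press on gently to the stop.

```bash
for i in 1 2 3; do python3 -m handwheel '[[[0,0,1.5],[0,0,0]],[[0,0,0],[0,0,0]],[[0,0,0],[0,0,0]]]' | egrep 'pos|force'; done
```

```text
eef_pos: [429.0, 384.8, 81.3]
wrist_force: [0.6, -0.7, 3.6]
finger_force: 1.6
eef_pos: [429.1, 384.8, 79.9]
wrist_force: [0.4, -0.9, 3.8]
finger_force: 1.6
eef_pos: [429.1, 384.9, 78.6]
wrist_force: [0.2, -1.4, 7.3]
finger_force: 3.2
```

```bash
for i in 1; do python3 -m handwheel '[[[0,0,0.7],[0,0,0]],[[0,0,0],[0,0,0]],[[0,0,0],[0,0,0]]]' | egrep 'pos|force'; done
python3 - <<'E'
from h import *
f=ctrl.grab_frame("wrist");a=cv2.resize(f["image"][...,::-1],(400,250))
b=cv2.resize(ctrl.grab_frame("side")["image"][120:240,210:402,::-1],(400,250))
cv2.imwrite("pics/a4.png",np.hstack([a,b]))
for t in ctrl.tip_of("wrist","bearing_c")[:1]:print(t,w(f,*t["location"]))
P=[]
for r in ctrl.silhouettes("side","lid")[:1]:print(r["p"],r["bbox"])
E
```

```text
eef_pos: [429.2, 384.9, 78.3]
wrist_force: [-1.0, -3.1, 12.9]
finger_force: 6.3
{'location': [537.9, 278.1], 'p': 0.97} [574.02726277 455.11479446  16.245062  ]
0.47 [297.9, 139.6, 320.4, 162.2]
```

View pics/a4.png

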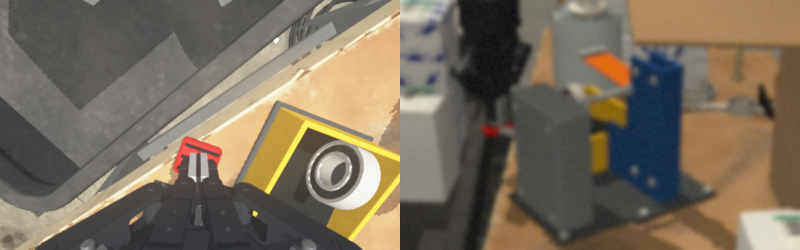

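The stop is reached at 13 N, with the lid fully open and the bearing in the tray. I'll hold there, then ease the lever up.

```bash
python3 -m handwheel '[[[0,0,0],[0,0,0]],[[0,0,0],[0,0,0]],[[0,0,0],[0,0,0]],[[0,0,0],[0,0,0]],[[0,0,0],[0,0,0]],[[0,0,0],[0,0,0]],[[0,0,0],[0,0,0]],[[0,0,0],[0,0,0]]]' | egrep 'pos|force'
python3 -m handwheel '[[[0,0,-1],[0,0,0]],[[0,0,-2],[0,0,0]],[[0,0,-3],[0,0,0]],[[0,0,-3],[0,0,0]],[[0,0,-3],[0,0,0]],[[0,0,-3],[0,0,0]],[[0,0,-3],[0,0,0]],[[0,0,-3],[0,0,0]],[[0,0,-3],[0,0,0]],[[0,0,-3],[0,0,0]],[[0,0,-3],[0,0,0]],[[0,0,-3],[0,0,0]]]'| egrep 'pos|force'
python3 -m handwheel '[[[0,0,-3],[0,0,0]],[[0,0,-3],[0,0,0]],[[0,0,-3],[0,0,0]],[[0,0,-3],[0,0,0]],[[0,0,-2],[0,0,0]],[[0,0,-2],[0,0,0]],[[0,0,-2],[0,0,0]],[[0,0,-2],[0,0,0]],[[0,0,-2],[0,0,0]],[[0,0,-2],[0,0,0]],[[0,0,-2],[0,0,0]],[[0,0,-2],[0,0,0]]]'| egrep 'pos|force|clock'
```

```text
eef_pos: [429.2, 384.9, 78.3]
wrist_force: [-1.2, -3.2, 14.1]
finger_force: 6.3
eef_pos: [429.0, 384.5, 110.9]
wrist_force: [0.0, -0.9, 0.5]
finger_force: 0.8
clock: 10.72
eef_pos: [429.0, 384.8, 138.8]
wrist_force: [0.5, -0.2, -0.0]
finger_force: 0.0
```

```bash
python3 -m handwheel '[[[0,0,-5],[0,0,0]],[[0,0,-20],[0,0,0]],[[0,0,-35],[0,0,0]],[[0,0,-20],[0,0,0]],[[0,-20,0],[0,0,0]],[[0,-39,0],[0,0,0]],[[0,-39,0],[0,0,0]],[[0,-39,0],[0,0,0]],[[0,-20,0],[0,0,0]],[[0,0,0],[0,0,0]],[[0,0,0],[0,0,0]],[[0,0,0],[0,0,0]]]'
python3 - <<'E'
from h import *
f=ctrl.grab_frame("top");a=cv2.resize(f["image"][140:260,170:330,::-1],(400,300))
g=ctrl.grab_frame("side");b=cv2.resize(g["image"][120:240,210:370,::-1],(400,300))
cv2.imwrite("pics/a5.png",np.hstack([a,b]))
for n in("lever_pad","bearing_c"):
  for c,F in(("top",f),("side",g)):
    for t in ctrl.tip_of(c,n)[:1]:print(c,n,t,w(F,*t["location"]))
E
```

```text
clock: 11.72
eef_pos: [309.7, 284.0, 219.1]
tcp_rot: [0.0, 0.421, 0.907, 0.001]
wrist_force: [0.5, 0.9, -1.9]
gripper_width: 0.001
finger_force: 0.0
side lever_pad {'location': [253.0, 161.1], 'p': 0.52} [424.37697448 380.57349487 119.04538222]
side bearing_c {'location': [294.1, 174.2], 'p': 0.52} [496.94310378 209.10809667 147.10703237]
```

View pics/a5.png

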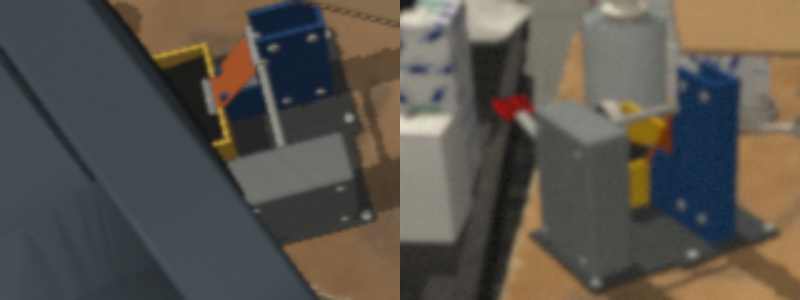

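The lever is back up and the lid is shut, but the arm hides the bearing from the top camera. I'll swing clear to check it.

```bash
python3 -m handwheel '[[[0,-20,0],[0,0,0]],[[0,-40,0],[0,0,0]],[[0,-20,0],[0,0,0]],[[-17,-0.5,0],[0,0,3]],[[-34.5,-1.8,0],[0,0,6]],[[-34.5,-1.8,0],[0,0,6]],[[-34.5,-1.8,0],[0,0,6]],[[-34.5,-1.8,0],[0,0,6]],[[-34.5,-1.8,0],[0,0,6]],[[-34.5,-1.8,0],[0,0,6]],[[-17,-0.5,0],[0,0,3]],[[0,0,0],[0,0,0]]]'
python3 - <<'E'
from h import *
f=ctrl.grab_frame("top");a=cv2.resize(f["image"][140:260,170:330,::-1],(800,600))
cv2.imwrite("pics/a6.png",a)
P=[]
for i in range(4):
  if i: f=ctrl.grab_frame("top")
  for n in("bearing_c","lever_pad"):
    for t in ctrl.tip_of("top",n)[:1]:print(n,t,w(f,*t["location"]))
E
```

```text
clock: 13.02
eef_pos: [325.7, 6.3, 218.7]
tcp_rot: [0.0, 0.721, 0.693, -0.0]
wrist_force: [0.3, 0.6, 0.4]
gripper_width: -0.004
finger_force: 0.0
bearing_c {'location': [211.9, 186.2], 'p': 0.6} [539.99812899 447.1603969   65.33580576]
lever_pad {'location': [225.8, 227.9], 'p': 0.58} [428.61173392 383.90923209 117.49921765]
bearing_c {'location': [208.8, 184.0], 'p': 0.67} [540.81591289 451.33719572  77.66834474]
lever_pad {'location': [228.2, 225.9], 'p': 0.69} [433.83221462 379.80242259 115.79953841]
bearing_c {'location': [207.9, 185.4], 'p': 0.81} [536.82147205 452.55777589  78.632274  ]
lever_pad {'location': [227.6, 225.5], 'p': 0.58} [434.58326667 381.19263891 116.00981152]
bearing_c {'location': [211.1, 189.1], 'p': 0.53} [543.1669446  458.6328796   32.94318119]
lever_pad {'location': [225.2, 228.6], 'p': 0.69} [426.71825935 384.67438128 118.60806057]
```

View pics/a6.png

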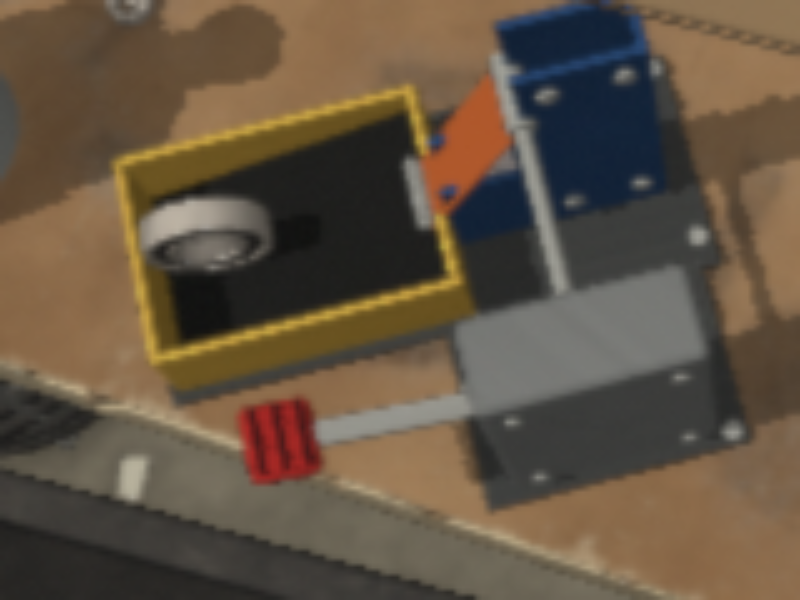

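The bearing stands in the front of the tray at crop (205,235), the lever is up and the lid is shut. I'll wait a second and check for movement.

```bash
python3 - <<'E'
from h import *
np.save("f0.npy",ctrl.grab_frame("top")["image"])
E
python3 -m handwheel '[[[0,0,0],[0,0,0]],[[0,0,0],[0,0,0]],[[0,0,0],[0,0,0]],[[0,0,0],[0,0,0]],[[0,0,0],[0,0,0]],[[0,0,0],[0,0,0]],[[0,0,0],[0,0,0]],[[0,0,0],[0,0,0]],[[0,0,0],[0,0,0]],[[0,0,0],[0,0,0]],[[0,0,0],[0,0,0]],[[0,0,0],[0,0,0]]]' >/dev/null
python3 - <<'E'
from h import *
a=np.load("f0.npy").astype(int);b=ctrl.grab_frame("top")["image"].astype(int);d=abs(a-b).max(2)
print("bearing",d[176:200,194:230].mean(),d[176:200,194:230].max(),"ref",d[180:220,260:300].mean(),d[180:220,260:300].max())
E
```

```text
bearing 0.9317129629629629 4 ref 0.81625 4
```

Nothing moves apart from image noise.

```bash
python3 -c "
from bench import ctrl
print(ctrl.sign_off())"
```

```text
the job is handed in; nothing more can be done
None
```

I pressed the lever to its stop (about 14 N), the bearing rolled into the tray and is at rest, and I eased the lid shut, moved the arm clear and handed the job in; the sign-off returned no verdict.

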